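# Snap the instrument case into the bench anchor's hook

### The job

Secure the aluminium instrument case to the bench: slide it along the bench top, without lifting it, until the upright steel eye on its lid has pushed past the sprung gate of the anchor's snap hook and the gate has snapped shut behind the eye's front leg. First set the solder reel that stands in front of the hook aside, upright on the bench and out of the case's way. Leave the other things where they are, and do not let the case run into the reel.

Things in the scene. Friction and masses are not known exactly. Their poses are not given: they have to be found in the camera images.
- case: Loose flat aluminium instrument case, 150 x 110 x 24 mm (x, y, z), about 0.8 kg, plain upright side faces; slides on the bench. Origin: centre of its underside; x to its front, z up; centre of mass about 5 mm behind. On the lid stands the eye, an arch of 10 mm steel bar in the x-z plane. Behind it a grey module is fixed across the lid (centre x = -51, 47 x 94 mm over all, top 55 mm up).
- eye_front (a point): Axis of the eye's front leg (10 mm diameter) at hook height: case x = +63, y = 0, 46 mm above the underside. The eye's top bar lies 67 to 77 mm above the bench; the window between the legs is 75 mm long and open from the lid (24 mm) to 67 mm height.
- eye_rear (a point): Axis of the eye's rear leg (10 mm diameter) at hook height, at case x = -22 mm, y = 0.
- anchor: Fixed anchor with a big snap hook lying level, 10 mm bar centred 46 mm above the bench (the case passes below it). Origin: on the bench below the middle of the mouth; x points into the hook, y to the nose side. Loop free inside from x = 0 to 83, y = -53 to +53 mm. Nose tip at y = +31, gate hinge at y = -32. Pillar at x = 120 to 170 mm, 74 high; its foot from x = 105, 110 wide.
- gate_mid (a point): Middle of the mouth at hook height, 46 mm above the anchor's origin. The front leg passes best at anchor y = 0 to +22 mm: it swings the gate 0.6 to 1.1 rad and slips past its end at anchor x = 40 to 62 mm (more at smaller y); the gate then snaps shut behind it, between the two legs.
- gate (a joint): Sprung gate, an 8 mm bar 60 mm long hinged about the vertical at anchor (0, -32) mm, closing the mouth at 0 and swinging inward only (0 to 1.35 rad); a light spring (1 N at its end when shut, about 2 to 3 N against a leg in mid passage) returns it to 0.
- reel: Solder reel standing on end, 52 mm diameter at the flange, core 48 mm, 58 mm high, 0.5 kg, loose, in front of the hook's mouth. Origin: centre of its underside, z up.
- tin: Round lidded tin, 60 mm diameter, 30 mm high, beside the mouth; bystander. Origin: centre of its underside.
- tape: Black tape roll lying flat, 70 mm diameter, 19 mm high, beside the mouth on the other side; bystander. Origin: centre of its underside.
- spray: Standing spray bottle, 59 mm diameter, 196 mm high; bystander. Origin: centre of its underside.
- pliers: Long-nose pliers lying flat, 43 x 147 x 12 mm (length along their y); bystander. Origin: centre of the underside. They lie before the big analyser, whose knobs and case, from about 90 mm above the bench upward, reach out to a line from x = 0.64, y = +0.05 to x = 0.70, y = -0.30 m: keep the gripper's body and wrist short of it.
- driver: Screwdriver lying flat, 26 x 201 x 28 mm (length along its y), near the bench's front edge, which lies at x = 0.354 m; bystander. Origin: centre of the underside.
- cutters: Side cutters lying flat, 43 x 118 x 12 mm (length along their y); bystander. Origin: centre of the underside. To the right, from y = -0.387 m on, a mat 2.6 mm thick covers the bench; the case starts short of it.
Not all that is in view belongs to the job. What is shaped like the reel but purple is not meant.

How it is judged:
By the outcome, as a careful person would: the job done as asked, in the order asked, and still so for the second after the job is handed in, with the robot touching nothing.
It also fails if it takes over 62 s, if anything falls off the work surface, if the arm or the gripper's body presses on something with over 40 N, if the wrist force passes 120 N, or if a joint passes its speed limit or range.

### The arm

A 6-joint arm with a two-finger parallel gripper is mounted at the origin on a cart in front of the work surface, level with it; the furniture and walls round the work are solid. World frame = base frame: x ahead of the robot, y to its left, z up, the work surface at z = 0. Lengths are in m, angles in rad, forces in N, time in s.
With the tool pointing down it reaches from about 0.35 to 0.85 m from the base axis. Payload 8.1 kg.
Tool frame: the origin (TCP) lies between the finger pads; the fingertips stand 11 mm ahead of it and the grasp point (between the pads) lies 8 mm behind it (robot.tips_ahead is the distance from the TCP to the fingertips, in m); z points along the fingers, y is the line along which they close (so a half turn about z gives the same grasp; the last joint's range is limited). The gripper opens to 93 mm and grips with 3 to 60 N. Pads are 15 mm wide; open, the fingers measure 128 mm over their backs; the gripper's body (75 mm by 188 mm) begins 65 mm behind the grasp point.
Start: joints at [1.119, 0.13, 1.488, -0, 1.523, -0.085], TCP at [0.215, 0.56, 0.23] pointing down, gripper open.
Joint ranges: [-2.96, 2.96], [-0.89, 2.26], [0.02, 2.5], [-1.34, 4.48], [0, 2.73], [-2.66, 2.66]. Speed limits (rad/s): [2.39, 2.39, 2.79, 3.14, 3.14, 3.14].

### API

Orientations are given as a rotation vector (axis times angle).
In Python, from plant import robot gives the robot as it stands. The module is installed in compiled form; this text tells all that it offers.
- The arm moves only by the tool move_arm, never from a script. Its argument "deltas" is one flat list of numbers, 7 for each row, row after row: the shift along the tool's x, y, z in m, then the turn, a rotation vector about the tool's x, y, z in rad, then the opening, from 0 (shut) to 1 (fully open). A call has 1 to 12 rows; each row is the pose to reach, as a shift and turn from the pose commanded when the call began, along the tool's axes at that moment; what a row does not reach only later rows make up. A row lasts 1/8 s, in which the tool goes at most 62.5 mm and 10.7 degrees, less where a joint would pass 70% of its speed; a pose out of reach is approached as far as the arm can. A call with a gripper value outside its range is refused whole. The fingers move at their own pace and stop on an object; "squeeze" is the grip in N (left out, the last holds). Time passes only in rows, so rows that repeat a pose let the fingers close. It gives the time, the measured TCP pose, the force, the opening and the grip force at its end, in the units of the state.
- robot.read_state(): the state, without advancing time (a new reading comes with each control period).
- robot.read_camera(name): name is "side" or "top" or "wrist"; returns (picture, depth): 480x640x3 uint8, red, green, blue; 480x640 float32, m along the optical axis (not along the pixel's ray), 0 where there is no reading.
- robot.camera_model(name): a dict with "K" (3x3 intrinsics, pixels), "k1" (the pictures are not rectified: a ray, as slopes to the right and down, at radius r is drawn at 1 + k1 r^2 times it, then the intrinsics apply), "R" (3x3) and "t" (3): a world point X has camera coordinates R X + t; the wrist camera has in their place "tool_from_camera" (4x4, takes a point from camera to tool coordinates, whose origin is the TCP and whose axes are the flange's). Camera axes: x right, y down, z forward; pixel columns grow to the right and rows downward; lengths in m; the calibration is good to about 2 mm. A picture is of the moment at which its call begins: read the wrist's pose just before it. camera_model takes no time and is no camera call.
- robot.close_job(): hands the job in; it is judged then, once.
Trained networks look in the newest picture that a camera, given by its name, has taken for a name from the list of things; names that differ only in an ending like _2 or _b are one class to them, and where a whole thing is asked for, a point or a joint stands for the part that bears it (a point fixed in the world has none). Each returns a list of dicts, best first, with "confidence" (0 to 1); they miss things now and then, are a little off and sometimes report something else, mostly with a low value. They report only what shows in the picture. A call takes as long as a camera call. They do not tell look-alikes from the thing itself.
- robot.recognise(camera, label): "uv" ([column, row] in pixels, amid what is visible of it).
The state is a dict: "t": time; "q": joint angles; "dq": joint speeds; "joint_torque": joint torques, N m; "tool_pos": TCP position; "orientation": TCP orientation; "force": force on the tool from outside, world axes, zero at the start; "wrist_torque": the same for the moment, N m; "opening": finger opening in m; "gripper_force": force on a finger pad.
Only numpy, scipy, OpenCV 4.12 (cv2) and the standard library are available. Lean on these libraries where they do the work, as an engineer would, in place of code of your own. Each camera call takes 0.05 s, during which the arm holds its last target. There are 200 camera calls.

## Working session

There is one attempt and no reset: what is moved stays moved. The work goes in short steps, Python scripts to look and compute and a tool call to move; the robot and the scene stay as the last step left them, time stands still between calls to the robot, and variables do not carry over. Pictures are saved under pics/ and viewed, at most 10 in all, crops included, and the job is handed in when it is done.

Besides the shell and the picture viewer there is one more tool, called after "Request:" in YAML: its name, and indented under it one key for each argument. move_arm: Moves the arm, as the interface text tells. Its arguments: {"type":"object","properties":{"deltas":{"type":"array","items":{"type":"number"}},"squeeze":{"type":"number"}},"required":["deltas"]}

```bash
mkdir -p pics
cat > h.py <<'E'
import numpy as np, cv2
from plant import robot
from scipy.spatial.transform import Rotation as Ro
def cam(name):
    m=robot.camera_model(name); K=np.array(m["K"])
    if name=="wrist":
        s=robot.read_state(); T=np.eye(4); T[:3,:3]=Ro.from_rotvec(s["orientation"]).as_matrix(); T[:3,3]=s["tool_pos"]
        W=T@np.array(m["tool_from_camera"])
    else:
        W=np.eye(4); R=np.array(m["R"]); W[:3,:3]=R.T; W[:3,3]=-R.T@np.array(m["t"])
    return K,m["k1"],W
def rays(C,uv):
    K,k1,W=C; uv=np.asarray(uv,float).reshape(-1,1,2)
    return cv2.undistortPoints(uv,K,np.array([k1,0,0,0,0.])).reshape(-1,2) if False else und(K,k1,uv.reshape(-1,2))
def und(K,k1,uv):
    d=np.c_[(uv[:,0]-K[0,2])/K[0,0],(uv[:,1]-K[1,2])/K[1,1]]; p=d.copy()
    for _ in range(20): p=d/(1+k1*(p**2).sum(1,keepdims=True))
    return p
def world_z(C,uv,z):
    p=rays(C,uv); W=C[2]; d=np.c_[p,np.ones(len(p))]@W[:3,:3].T; o=W[:3,3]
    return o+d*((z-o[2])/d[:,2])[:,None]
def cloud(C,D):
    h,w=D.shape; v,u=np.mgrid[:h,:w]; p=und(C[0],C[1],np.c_[u.ravel(),v.ravel()].astype(float))
    d=D.ravel()[:,None]; P=np.c_[p*d,d]@C[2][:3,:3].T+C[2][:3,3]
    return P.reshape(h,w,3)
def proj(C,X):
    K,k1,W=C; x=(np.atleast_2d(X)-W[:3,3])@W[:3,:3]; p=x[:,:2]/x[:,2:]; p=p*(1+k1*(p**2).sum(1,keepdims=True))
    return np.c_[p[:,0]*K[0,0]+K[0,2],p[:,1]*K[1,1]+K[1,2]]
E
cat > a.py <<'E'
from h import *
for n in("top","side"):
    C=cam(n); im,D=robot.read_camera(n); np.savez(n+"0.npz",im=im,D=D); cv2.imwrite(f"pics/{n}0.png",im[:,:,::-1])
    P=cloud(C,D); print(n,C[2][:3,3].round(3))
    for l in "case eye_front eye_rear anchor gate_mid gate reel tin tape spray pliers driver cutters".split():
        for r in robot.recognise(n,l)[:3]:
            u,v=np.round(r["uv"]).astype(int); print(l,round(r["confidence"],2),(u,v),P[min(v,479),min(u,639)].round(3))
E
python3 a.py
```

```text
top [ 0.305 -0.038  1.186]
case 0.91 (np.int64(404), np.int64(269)) [ 0.504 -0.276  0.025]
case 0.61 (np.int64(275), np.int64(319)) [0.384 0.058 0.03 ]
eye_front 0.55 (np.int64(405), np.int64(270)) [ 0.502 -0.279  0.019]
eye_rear 0.84 (np.int64(406), np.int64(266)) [ 0.512 -0.282  0.023]
anchor 0.9 (np.int64(214), np.int64(263)) [0.524 0.208 0.061]
anchor 0.24 (np.int64(261), np.int64(263)) [ 0.534  0.097 -0.004]
gate_mid 0.84 (np.int64(216), np.int64(262)) [0.528 0.204 0.055]
gate 0.54 (np.int64(261), np.int64(267)) [ 0.523  0.097 -0.004]
reel 0.94 (np.int64(376), np.int64(224)) [ 0.616 -0.204  0.062]
reel 0.93 (np.int64(290), np.int64(264)) [0.517 0.017 0.06 ]
reel 0.78 (np.int64(469), np.int64(284)) [ 0.455 -0.431  0.061]
tin 0.64 (np.int64(274), np.int64(316)) [0.391 0.06  0.029]
tape 0.82 (np.int64(286), np.int64(232)) [ 0.616  0.029 -0.   ]
tape 0.23 (np.int64(406), np.int64(270)) [ 0.501 -0.28   0.027]
spray 0.91 (np.int64(163), np.int64(200)) [0.664 0.316 0.15 ]
spray 0.62 (np.int64(404), np.int64(273)) [ 0.493 -0.275  0.026]
driver 0.71 (np.int64(199), np.int64(319)) [0.388 
[... 361 characters left out ...]
03 0.031]
gate_mid 0.88 (np.int64(280), np.int64(180)) [0.532 0.177 0.055]
gate 0.6 (np.int64(294), np.int64(204)) [0.529 0.081 0.045]
reel 0.91 (np.int64(304), np.int64(227)) [ 0.515 -0.01   0.045]
reel 0.88 (np.int64(373), np.int64(377)) [ 0.448 -0.456  0.061]
reel 0.58 (np.int64(385), np.int64(268)) [ 0.612 -0.226  0.061]
tin 0.88 (np.int64(250), np.int64(232)) [0.395 0.042 0.031]
tin 0.4 (np.int64(336), np.int64(222)) [ 0.609 -0.     0.02 ]
tape 0.68 (np.int64(336), np.int64(221)) [0.612 0.005 0.018]
spray 0.86 (np.int64(308), np.int64(126)) [0.674 0.307 0.112]
pliers 0.73 (np.int64(399), np.int64(252)) [ 0.703 -0.149  0.007]
driver 0.78 (np.int64(221), np.int64(194)) [0.381 0.223 0.024]
```

Run:
```python
import cv2
im=cv2.imread("pics/top0.png")[180:350,130:490]; cv2.imwrite("pics/top0c.png",cv2.resize(im,None,fx=2.2,fy=2.2,interpolation=cv2.INTER_CUBIC))
im=cv2.imread("pics/side0.png")[100:420,180:500]; cv2.imwrite("pics/side0c.png",cv2.resize(im,None,fx=1.85,fy=1.85,interpolation=cv2.INTER_CUBIC))
```

```text
(no output)
```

View pics/top0c.png

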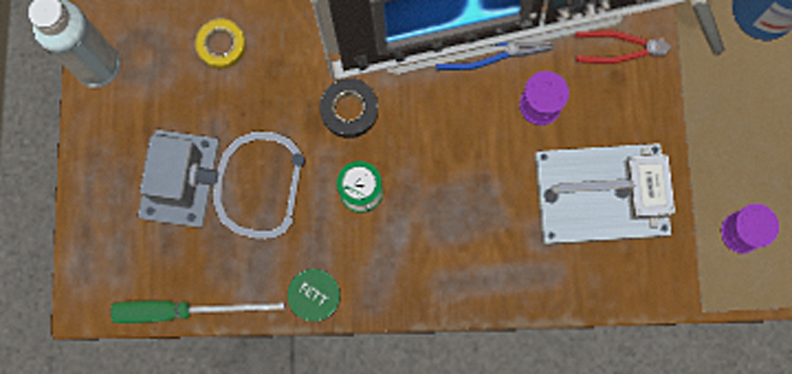

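View pics/side0c.png

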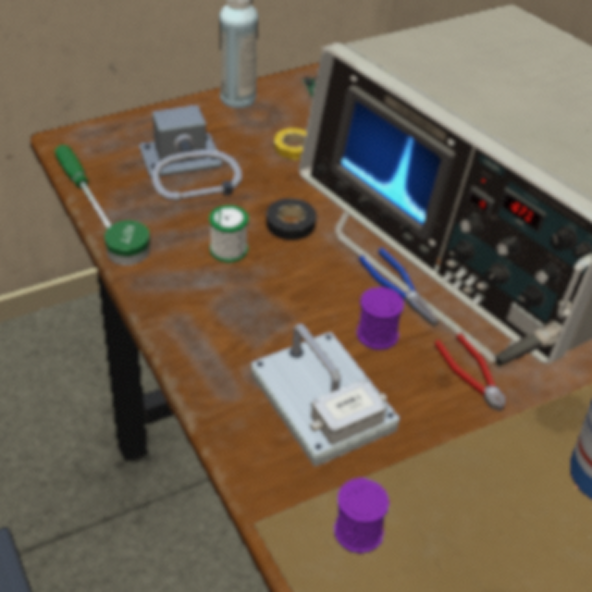

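The pictures show three reel-shaped things. In the top picture the purple ones are at (376,224) and (469,284), and the green and white solder reel is at about (293,264) before the hook mouth. I choose the green and white one. The case faces +y, and the gate hinge (dark knuckle) is on the far (+x) side. Next I fit the case, anchor and reel poses and check the reel in a close crop.

```bash
cat > b.py <<'E'
from h import *
for n in("top","side"):
    d=np.load(n+"0.npz"); P=cloud(cam(n),d["D"]); im=d["im"].astype(int); X,Y,Z=P[...,0],P[...,1],P[...,2]
    def box(nm,m):
        q=P[m]
        if len(q)<10: print(nm,len(q));return
        r=cv2.minAreaRect((q[:,:2]*1000).astype(np.float32)); print(n,nm,len(q),"rect",np.round(r[0],1),np.round(r[1],1),round(r[2],1),"med",np.median(q,0).round(4))
    reg=(abs(X-.5)<.09)&(abs(Y+.28)<.11)
    box("lid",reg&(abs(Z-.024)<.008)); box("module",reg&(abs(Z-.055)<.006)); box("eyetop",reg&(abs(Z-.075)<.010)&(Y>-.29))
    r=(X>.4)&(X<.64)
    box("hook",r&(Y>.065)&(Y<.19)&(abs(Z-.05)<.009)); box("pillar",r&(Y>.19)&(Y<.27)&(abs(Z-.074)<.006))
    box("reel",(abs(X-.517)<.05)&(abs(Y-.01)<.05)&(abs(Z-.058)<.006))
    box("tin",(abs(X-.39)<.06)&(abs(Y-.06)<.06)&(abs(Z-.030)<.005)); box("tape",(abs(X-.61)<.06)&(abs(Y-.02)<.06)&(abs(Z-.019)<.005))
s=robot.read_state(); print(s["tool_pos"],s["orientation"],s["t"]); print(Ro.from_rotvec(s["orientation"]).as_matrix().round(3))
print(robot.camera_model("wrist")["tool_from_camera"])
im=cv2.imread("pics/top0.png")[235:300,190:320]; cv2.imwrite("pics/reelc.png",cv2.resize(im,None,fx=6,fy=6,interpolation=cv2.INTER_CUBIC))
E
python3 b.py
```

```text
top lid 1727 rect [ 508.9 -276.2] [111.  149.3] 2.2 med [ 0.4999 -0.2595  0.0236]
top module 509 rect [ 508.6 -280.2] [ 71.1 141.6] 2.9 med [ 0.5096 -0.3259  0.0536]
top eyetop 129 rect [ 508.  -249.1] [10.4 79. ] 2.6 med [ 0.5075 -0.2507  0.075 ]
top hook 554 rect [526.4 134.3] [112.5 125. ] 78.7 med [0.5291 0.1334 0.0493]
top pillar 523 rect [542.  228.7] [49.5 70.1] 80.1 med [0.5407 0.228  0.0729]
top reel 329 rect [521.    9.6] [50.  50.8] 73.7 med [0.5205 0.0094 0.0578]
top tin 428 rect [397.1  64.8] [57.8 58.4] 44.2 med [0.3965 0.0653 0.0295]
top tape 409 rect [633.2  19.3] [69.1 91.6] 75.5 med [0.6217 0.0224 0.0182]
side lid 1911 rect [ 510.9 -277.6] [112.8 152.5] 2.2 med [ 0.4924 -0.2631  0.0247]
side module 696 rect [ 512.5 -283.5] [ 72.2 140.7] 0.6 med [ 0.5093 -0.3293  0.0548]
side eyetop 145 rect [ 509.8 -251.1] [11.6 77.8] 2.1 med [ 0.508  -0.2526  0.0764]
side hook 459 rect [528.7 133.1] [114.7 125.1] 78.7 med [0.5323 0.1247 0.0505]
side pillar 315 rect [544.2 227. ] [58.7 69.9] 78.5 med [0.5429 0.2218 0.0747]
side reel 255 rect [522.8   8.4] [52.2 53.5] 8.8 med [0.5221 0.0061 0.0589]
side tin 339 rect [399.2  64.5] [65.3 56.7] 68.6 med [0.3979 0.0614 0.0311]
side tape 347 rect [624.5  22.6] [71.9 70.3] 70.8 med [0.6229 0.0204 0.0193]
[0.21517436 0.56010785 0.22965578] [5.72967549e-01 3.08888685e+00 4.90524784e-05] 1.4
[[-0.933  0.359  0.   ]
 [ 0.359  0.933  0.   ]
 [-0.     0.    -1.   ]]
[[-1.83803948e-05 -9.61105730e-01 -2.76180692e-01  7.69536639e-02]
 [ 9.99999761e-01  1.73295134e-04 -6.69617179e-04  5.19408735e-04]
 [ 6.91433678e-04 -2.76180639e-01  9.61105497e-01 -1.55385866e-01]
 [ 0.00000000e+00  0.00000000e+00  0.00000000e+00  1.00000000e+00]]
```

View pics/reelc.png

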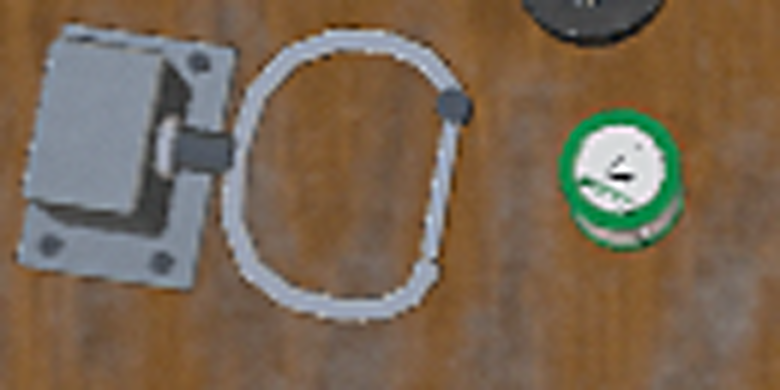

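The crop shows the green and white solder reel at about (293,264), hook loop and gate at left, knuckle at about (266,253), nose tip at about (262,280). The choice holds. I go over the mouth first for a close wrist look.

```bash
cat >> h.py <<'E'
def delta(pos,xang):
    "tool-frame shift and turn from present pose to pos, tool down with tool x at xang deg"
    s=robot.read_state(); R=Ro.from_rotvec(s["orientation"]); a=np.radians(xang)
    x=np.array([np.cos(a),np.sin(a),0]); z=np.array([0,0,-1.]); T=Ro.from_matrix(np.c_[x,np.cross(z,x),z])
    print("delta",R.inv().apply(np.array(pos)-s["tool_pos"]).round(4),(R.inv()*T).as_rotvec().round(4))
E
python3 -c "
from h import *
delta([.522,.09,.23],90)
C=cam('top');print(world_z(C,[[265.7,252.8],[261.7,280]],.048))"
```

```text
delta [-4.550e-01 -3.288e-01 -4.000e-04] [ 0.    -0.     1.204]
[[0.55022454 0.07875712 0.048     ]
 [0.48062993 0.08902937 0.048     ]]
```

Request:
move_arm:
  deltas: [-0.0455,-0.033,0,0,0,0.12,1,-0.091,-0.066,0,0,0,0.24,1,-0.1365,-0.099,0,0,0,0.36,1,-0.182,-0.132,0,0,0,0.48,1,-0.2275,-0.1645,0,0,0,0.6,1,-0.273,-0.197,0,0,0,0.72,1,-0.3185,-0.23,0,0,0,0.84,1,-0.364,-0.263,0,0,0,0.96,1,-0.4095,-0.296,0,0,0,1.08,1,-0.455,-0.329,0,0,0,1.204,1,-0.455,-0.329,0,0,0,1.204,1,-0.455,-0.329,0,0,0,1.204,1]

```text
t: 2.9
tool_pos: [0.5217, 0.0899, 0.2295]
orientation: [-2.221, -2.221, 0.0]
force: [-0.6, 0.4, 0.3]
opening: 0.093
gripper_force: 0.0
```

```bash
cat > w.py <<'E'
from h import *
import sys
n=sys.argv[1]; C=cam("wrist"); im,D=robot.read_camera("wrist"); np.savez(n+".npz",im=im,D=D,W=C[2]); cv2.imwrite(f"pics/{n}.png",im[:,:,::-1])
s=robot.read_state(); print(s["t"],s["tool_pos"].round(4) if hasattr(s["tool_pos"],"round") else s["tool_pos"])
E
python3 w.py w1; python3 -c "
from h import *
delta([.522,.009,.027],90)"
```

```text
2.95 [0.5215 0.0905 0.2296]
delta [-0.0816  0.0005  0.2025] [-0.0004 -0.0004  0.0012]
```

View pics/w1.png

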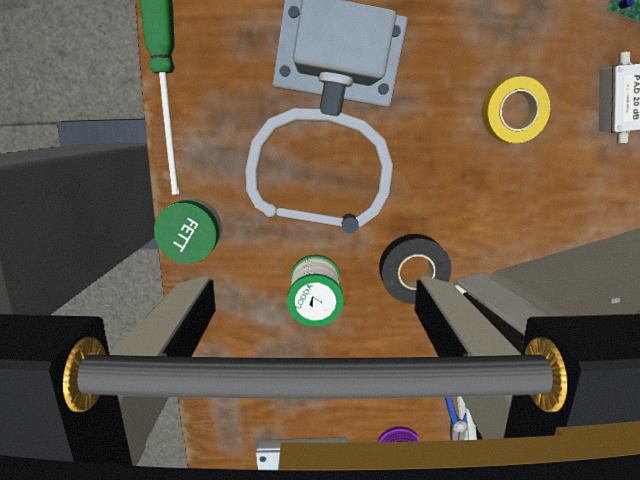

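The wrist picture shows the reel top at (316,301), tin (187,232), tape (416,270), knuckle at (349,223), nose tip at (270,210), loop outer edges from (247,175) to (391,175) and pillar above.

```bash
cat > c.py <<'E'
from h import *
d=np.load("w1.npz"); K,k1,_=cam("wrist"); C=(K,k1,d["W"]); P=cloud(C,d["D"]); X,Y,Z=P[...,0],P[...,1],P[...,2]
f=lambda uv,z:world_z(C,uv,z)[:,:2].round(4)
print("knuckle,nose",f([[349,223],[270,210]],.05).tolist()); print("reel,tin,tape",f([[316,301]],.058),f([[187,231]],.03),f([[416,270]],.019))
m=(Y>.06)&(Y<.185)&(X>.43)&(X<.62)&(abs(Z-.049)<.008); q=P[m]; print(len(q))
pm=(abs(Z-.074)<.005)&(Y>.17)&(Y<.29)&(abs(X-.54)<.07); r=cv2.minAreaRect((P[pm][:,:2]*1000).astype(np.float32)); print("pillar",r)
# loop sides fit: anchor frame extents over yaw
from scipy.optimize import least_squares
from scipy.spatial import cKDTree
for a in (76,78,79,80,81,82):
    t=np.radians(a); ex=np.array([np.cos(t),np.sin(t)]); ey=np.array([-ex[1],ex[0]])
    xa=q[:,:2]@ex; ya=q[:,:2]@ey; pp=P[pm][:,:2]
    px=np.percentile(pp@ex,[1,99]);py=np.percentile(pp@ey,[1,99])
    yl=np.percentile(ya,[.3,99.7]); xl=np.percentile(xa,[.3,99.7])
    print(a,"hook y",yl.round(4),np.diff(yl).round(4),"x",xl.round(4),"pillar y",py.round(4),"x",px.round(4),np.diff(px).round(4),np.diff(py).round(4))
E
python3 c.py
```

```text
knuckle,nose [[0.5517, 0.0812], [0.4828, 0.0929]]
reel,tin,tape [[0.5229 0.0101]] [[0.4012 0.0683]] [[0.6227 0.0249]]
4873
pillar ((543.186279296875, 229.14752197265625), (50.36214828491211, 70.69058227539062), 80.47050476074219)
76 hook y [-0.5412 -0.4178] [0.1234] x [0.2028 0.3091] pillar y [-0.5057 -0.4379] x [0.3283 0.3781] [0.0498] [0.0678]
78 hook y [-0.5495 -0.426 ] [0.1235] x [0.1868 0.2922] pillar y [-0.5177 -0.4498] x [0.3122 0.361 ] [0.0488] [0.0678]
79 hook y [-0.5534 -0.4298] [0.1236] x [0.1783 0.2837] pillar y [-0.5234 -0.4556] x [0.3039 0.3522] [0.0483] [0.0679]
80 hook y [-0.5571 -0.4336] [0.1235] x [0.1694 0.275 ] pillar y [-0.529  -0.4612] x [0.2954 0.3434] [0.048] [0.0678]
81 hook y [-0.5608 -0.4372] [0.1235] x [0.1601 0.2663] pillar y [-0.5346 -0.4667] x [0.2867 0.3345] [0.0478] [0.0679]
82 hook y [-0.5643 -0.4406] [0.1237] x [0.1508 0.2574] pillar y [-0.54  -0.472] x [0.2778 0.3255] [0.0477] [0.068]
```

Request:
move_arm:
  deltas: [-0.04,0.001,0.03,0,0,0,0.8,-0.0805,0.001,0.07,0,0,0,0.8,-0.0805,0.001,0.12,0,0,0,0.8,-0.0805,0.001,0.165,0,0,0,0.8,-0.0805,0.001,0.1995,0,0,0,0.8,-0.0805,0.001,0.1995,0,0,0,0.8,-0.0805,0.001,0.1995,0,0,0,0.2,-0.0805,0.001,0.1995,0,0,0,0.2,-0.0805,0.001,0.1995,0,0,0,0.2,-0.0805,0.001,0.1995,0,0,0,0.2]
  squeeze: 20

```text
t: 4.2
tool_pos: [0.5233, 0.0093, 0.0315]
orientation: [2.221, 2.221, 0.001]
force: [-4.4, 0.3, 8.2]
opening: 0.0474
gripper_force: 20.0
```

Request:
move_arm:
  deltas: [0,0,-0.03,0,0,0,0.2,0,0,-0.05,0,0,0,0.2,-0.03,-0.03,-0.05,0,0,0,0.2,-0.065,-0.07,-0.05,0,0,0,0.2,-0.09,-0.105,-0.05,0,0,0,0.2,-0.099,-0.118,-0.05,0,0,0,0.2,-0.099,-0.118,-0.03,0,0,0,0.2,-0.099,-0.118,-0.012,0,0,0,0.2,-0.099,-0.118,-0.004,0,0,0,0.2,-0.099,-0.118,0,0,0,0,0.2,-0.099,-0.118,0,0,0,0,0.2]

```text
t: 5.58
tool_pos: [0.4053, -0.0897, 0.0311]
orientation: [-2.221, -2.222, 0.0]
force: [-4.3, 0.7, 3.3]
opening: 0.0474
gripper_force: 20.0
```

Request:
move_arm:
  deltas: [0,0,0,0,0,0,0.8,0,0,0,0,0,0,0.8,0,0,0,0,0,0,0.8,0,0,-0.02,0,0,0,0.8,0,0,-0.06,0,0,0,0.8,0,0,-0.11,0,0,0,0.8,0,0,-0.15,0,0,0,0.8]

```text
t: 6.45
tool_pos: [0.4053, -0.0898, 0.1823]
orientation: [2.22, 2.22, 0.001]
force: [-0.4, -0.0, 0.4]
opening: 0.0746
gripper_force: 0.0
```

```bash
python3 -c "
from h import *
delta([.508,-.19,.18],92.4)"
```

```text
delta [-0.1002  0.1027  0.0026] [ 0.0017  0.0006 -0.0419]
```

Request:
move_arm:
  deltas: [-0.046,0.034,-0.006,0,0,-0.014,0.8,-0.093,0.068,-0.012,0,0,-0.028,0.8,-0.14,0.1027,-0.018,0,0,-0.042,0.8,-0.14,0.1027,-0.018,0,0,-0.042,0.8,-0.14,0.1027,-0.018,0,0,-0.042,0.8]

```text
t: 7.08
tool_pos: [0.5072, -0.2294, 0.1975]
orientation: [-2.174, -2.266, 0.0]
force: [-0.3, -0.2, 0.5]
opening: 0.0747
gripper_force: 0.0
```

```bash
python3 w.py w2
cat > d.py <<'E'
from h import *
import sys
d=np.load(sys.argv[1]+".npz"); K,k1,_=cam("wrist"); P=cloud((K,k1,d["W"]),d["D"]); x0,y0=float(sys.argv[2]),float(sys.argv[3])
m=(abs(P[...,2]-.072)<.008)&(abs(P[...,0]-x0)<.03)&(abs(P[...,1]-y0)<.07); q=P[m]
v=cv2.fitLine(q[:,:2].astype(np.float32),cv2.DIST_HUBER,0,.01,.01).ravel(); v*= -1 if v[1]<0 else 1
print(len(q),"eye dir deg",np.degrees(np.arctan2(v[1],v[0])),"y range",np.percentile(q[:,1],[1,50,99]),"x med",np.median(q[:,0]),"z",np.percentile(q[:,2],[50,90]), cv2.minAreaRect((q[:,:2]*1000).astype(np.float32)))
m=(abs(P[...,2]-.024)<.005)&(abs(P[...,0]-x0)<.08)&(abs(P[...,1]-y0)<.15); print(m.sum(),cv2.minAreaRect((P[m][:,:2]*1000).astype(np.float32)))
E
python3 d.py w2 .508 -.25
```

```text
7.125 [ 0.5072 -0.229   0.198 ]
1554 eye dir deg 92.1019 y range [-0.29951752 -0.24920163 -0.20918008] x med 0.5085075408789093 z [0.07626511 0.07767038] ((508.8558044433594, -255.27850341796875), (10.005349159240723, 94.64005279541016), 2.181532859802246)
14361 ((509.5345458984375, -275.6580810546875), (110.90338897705078, 149.56784057617188), 2.3911242485046387)
```

View pics/w2.png

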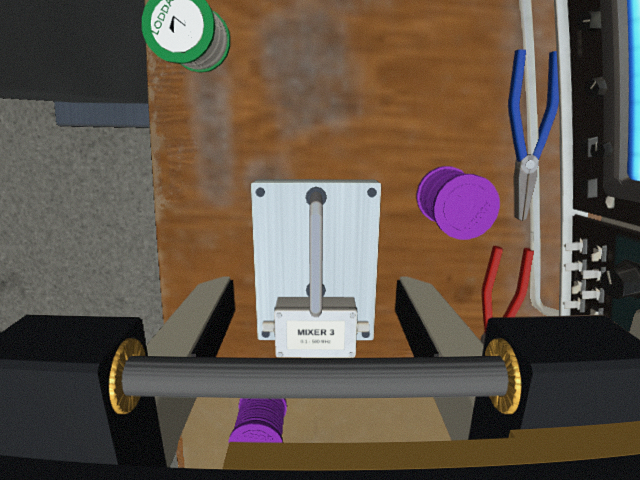

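The reel stands upright at upper left (185,30), clear of the case. The case (eye bar from (316,195) to (316,310)) points straight away from the tool. Grip the eye bar.

Request:
move_arm:
  deltas: [-0.0267,0.0005,0.045,0,0,0,0.5,-0.0267,0.0005,0.09,0,0,0,0.5,-0.0267,0.0005,0.12,0,0,0,0.5,-0.0267,0.0005,0.131,0,0,0,0.5,-0.0267,0.0005,0.131,0,0,0,0.3,-0.0267,0.0005,0.131,0,0,0,0.05,-0.0267,0.0005,0.131,0,0,0,0.05,-0.0267,0.0005,0.131,0,0,0,0.05,-0.0267,0.0005,0.131,0,0,0,0.05]
  squeeze: 50

```text
t: 8.25
tool_pos: [0.5094, -0.2567, 0.068]
orientation: [2.174, 2.267, -0.0]
force: [-3.4, 0.4, 4.8]
opening: 0.0086
gripper_force: 50.0
```

```bash
cat > e.py <<'E'
from h import *
a=np.radians(80.3); ex=np.array([np.cos(a),np.sin(a)]); ey=np.array([-ex[1],ex[0]]); O=np.array([.519,.0863])
s=robot.read_state(); print(s["tool_pos"],s["force"],s["opening"])
# leg at case +63, TCP at case +20
for lx in (-.045,.068,.072):
    L=O+lx*ex+.010*ey; T=L-.043*ex; c=L-.063*ex; print(lx,"TCP",T.round(4),"case corners",[ (c+i*.075*ex+j*.055*ey).round(3).tolist() for i in(-1,1) for j in(-1,1)])
    delta([*T,s["tool_pos"][2]],80.3)
E
python3 e.py
```

```text
[ 0.50943356 -0.25667873  0.06800713] [-3.41320288  0.44178863  4.77325382] 0.008586117238334983
-0.045 TCP [0.4943 0.0012] case corners [[0.533, -0.102], [0.424, -0.083], [0.558, 0.046], [0.449, 0.065]]
delta [ 2.583e-01 -4.300e-03 -2.000e-04] [0.0005 0.0006 0.2112]
0.068 TCP [0.5134 0.1126] case corners [[0.552, 0.01], [0.443, 0.028], [0.577, 0.158], [0.468, 0.176]]
delta [ 3.688e-01  1.940e-02 -2.000e-04] [0.0005 0.0006 0.2112]
0.072 TCP [0.514  0.1166] case corners [[0.552, 0.014], [0.444, 0.032], [0.578, 0.162], [0.469, 0.18]]
delta [ 3.727e-01  2.020e-02 -2.000e-04] [0.0005 0.0006 0.2112]
```

Request:
move_arm:
  deltas: [0.008,0.0003,0,0,0,0.004,0.05,0.026,0.001,0,0,0,0.008,0.05,0.047,0.0019,0,0,0,0.013,0.05,0.068,0.0027,0,0,0,0.018,0.05,0.09,0.0036,0,0,0,0.023,0.05,0.112,0.0045,0,0,0,0.028,0.05,0.134,0.0054,0,0,0,0.034,0.05,0.156,0.0063,0,0,0,0.042,0.05,0.178,0.0072,0,0,0,0.042,0.05,0.2,0.008,0,0,0,0.042,0.05,0.2165,0.0087,0,0,0,0.042,0.05,0.2165,0.0087,0,0,0,0.042,0.05]

```text
t: 9.75
tool_pos: [0.5096, -0.0384, 0.0679]
orientation: [2.22, 2.222, 0.003]
force: [0.0, 5.6, 5.5]
opening: 0.0083
gripper_force: 50.0
```

```bash
python3 w.py w3; python3 d.py w3 .509 -.04
```

```text
9.8 [ 0.5096 -0.0384  0.068 ]
4827 eye dir deg 90.128296 y range [-0.05723291 -0.02844246  0.00940016] x med 0.5093207531826285 z [0.07613596 0.07776432] ((507.9341125488281, -25.855304718017578), (35.945796966552734, 66.9775161743164), 21.892578125)
25051 ((497.2181396484375, -12.282089233398438), (126.093505859375, 167.2576446533203), 77.62239074707031)
```

View pics/w3.png

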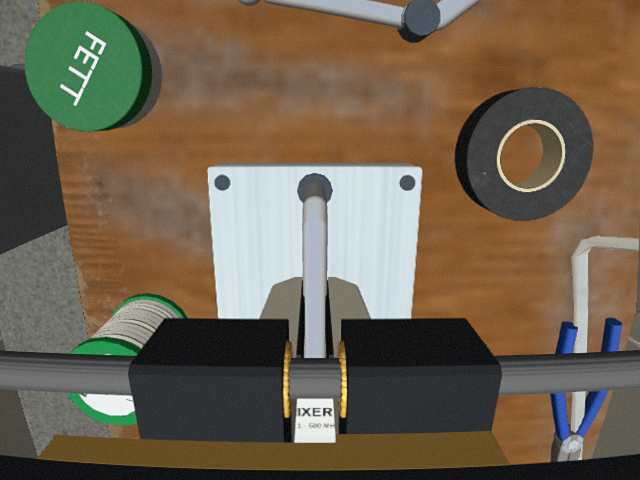

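The picture shows the case straight ahead with its front leg at (315,188), the reel (130,360), tin (90,65) and tape (525,153) all clear to the sides, and the gate knuckle at (420,20). Continue to the mouth, then along the hook's axis.

Request:
move_arm:
  deltas: [0.012,-0.0015,0,0,0,0,0.05,0.028,-0.0035,0,0,0,0,0.05,0.0426,-0.005,0,0,0,0,0.05,0.055,-0.003,0,0,0,0,0.05,0.067,-0.001,0,0,0,0,0.05,0.079,0.001,0,0,0,0,0.05,0.091,0.0031,0,0,0,0,0.05,0.101,0.0049,0,0,0,0,0.05,0.101,0.0049,0,0,0,0,0.05]

```text
t: 10.92
tool_pos: [0.5145, 0.0605, 0.0679]
orientation: [2.22, 2.22, -0.0]
force: [-0.0, -4.6, 6.9]
opening: 0.0088
gripper_force: 50.0
```

Request:
move_arm:
  deltas: [0.01,0.0017,0,0,0,0,0.05,0.02,0.0034,0,0,0,0,0.05,0.03,0.0051,0,0,0,0,0.05,0.04,0.0068,0,0,0,0,0.05,0.05,0.0086,0,0,0,0,0.05,0.05,0.0086,0,0,0,0,0.05,0.05,0.0086,0,0,0,0,0.05]

```text
t: 11.8
tool_pos: [0.5231, 0.1108, 0.068]
orientation: [2.221, 2.22, 0.001]
force: [-0.4, -2.8, 6.0]
opening: 0.0087
gripper_force: 50.0
```

```bash
python3 w.py w4
python3 - <<'E'
from h import *
im,_=robot.read_camera("top"); cv2.imwrite("pics/t4.png",im[:,:,::-1]); si,_=robot.read_camera("side")
a=cv2.resize(cv2.imread("pics/w4.png")[0:330,100:560],(0,0),fx=.87,fy=.87); b=cv2.resize(cv2.cvtColor(si[140:260,220:380],cv2.COLOR_RGB2BGR),(383,287)); 
cv2.imwrite("pics/m4.png",np.hstack([a,b[:a.shape[0]]]) if a.shape[0]==b.shape[0] else np.hstack([a,cv2.resize(b,(383,a.shape[0]))]))
E
```

```text
11.85 [0.5231 0.1108 0.068 ]
```

View pics/m4.png

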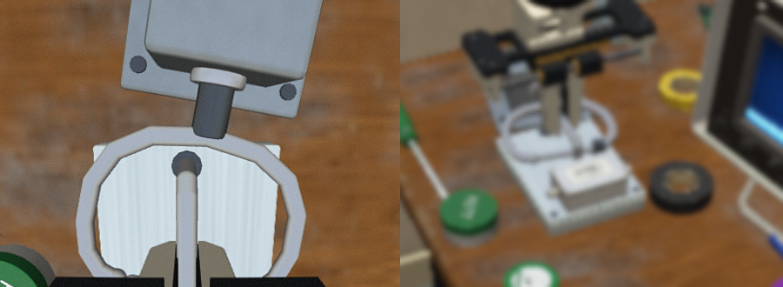

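Request:
move_arm:
  deltas: [0,0,0,0,0,0,0.35,0,0,0,0,0,0,0.35,0,0,0,0,0,0,0.35,0,0,-0.02,0,0,0,0.35,0,0,-0.06,0,0,0,0.35,0,0,-0.11,0,0,0,0.35,0,0,-0.16,0,0,0,0.35,0,0,-0.16,0,0,0,0.35]

```text
t: 12.95
tool_pos: [0.525, 0.1117, 0.2325]
orientation: [2.218, 2.218, 0.011]
force: [0.5, -0.4, 0.7]
opening: 0.0327
gripper_force: 0.0
```

```bash
python3 w.py w5
```

```text
13.0 [0.5237 0.1116 0.2294]
```

View pics/w5.png

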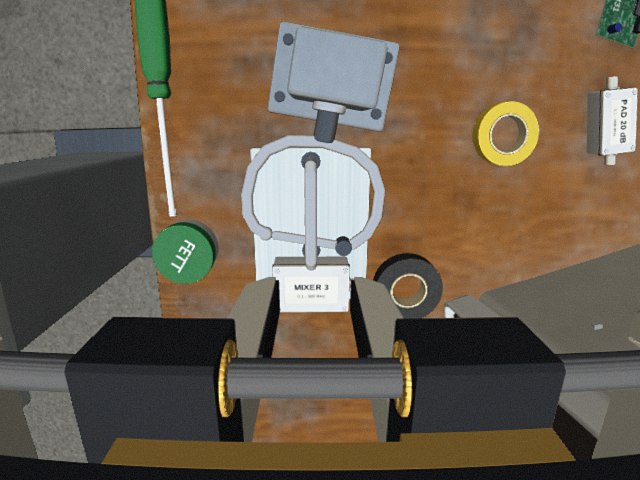

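The gate is shut: it runs from nose (265,234) to knuckle (343,245), under the eye bar. The front leg (310,158) is inside the loop and the rear leg is outside. Tin and tape are undisturbed and the robot is clear.

```bash
python3 -c "
from plant import robot
print(robot.close_job())"
```

```text
the job is handed in; nothing more can be done
None
```

The job is handed in at about 13 s: the solder reel was set aside upright, then the case was slid into the hook until the gate snapped shut behind the eye's front leg, and the last wrist picture showed the gate closed, with the robot clear.

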